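# Prop open the propagator

### The arm

A 6-joint arm with a two-finger parallel gripper is mounted at the origin on the work surface. World frame = base frame: x ahead of the robot, y to its left, z up, the work surface at z = 0. Lengths are in m, angles in rad, forces in N, time in s.
With the tool pointing down it reaches from about 0.275 to 0.975 m from the base axis. Payload 8.4 kg.
Tool frame: the origin (TCP) lies at the very end of the fingers, on their centre line; the grasp point (between the pads) lies behind it (ctrl.grip_depth is the z of the grasp point in the tool frame, in m); z points along the fingers, y is the line along which they close (so a half turn about z gives the same grasp; the last joint's range is limited). The gripper opens to 92 mm and grips with 3 to 60 N. Pads are 20 mm wide; open, the fingers measure 128 mm over their backs; the gripper's body (75 mm by 189 mm) begins 69 mm behind the grasp point.
Start: joints at [1.239, 0.353, 1.633, -0, 1.155, -0.002], TCP at [0.202, 0.591, 0.215] pointing down, gripper open.
Joint ranges: [-2.63, 2.63], [-0.92, 2.1], [0.06, 2.66], [-1.3, 4.44], [0, 2.69], [-3.02, 3.02]. Speed limits (rad/s): [2.22, 2.22, 2.79, 3.14, 3.14, 3.14].

### API

Orientations are given as a rotation vector (axis times angle).
In Python, from rig import ctrl gives the robot as it stands. The module is installed in compiled form; this text tells all that it offers.
- The arm moves only by the tool move_arm, never from a script. Its argument "plan" is a list of rows, each an object of numbers: "tx", "ty", "tz": the shift along the tool's x, y, z in cm; "turn": the turn about the tool's z in rad; "hand": the closure in counts, from 0 (fully open) to 255 (shut). In form: [{"tx": .., "ty": .., "tz": .., "turn": .., "hand": ..}, ...]. A call has 1 to 20 rows; each row shifts and turns the commanded pose from where the row before left it, along the tool's axes as they then stand; what a row does not reach is not made up. A row lasts 1/10 s, in which the tool goes at most 50 mm and 8.59 degrees, less where a joint would pass 70% of its speed; a pose out of reach is approached as far as the arm can. A call with a gripper value outside its range is refused whole. The fingers move at their own pace and stop on an object; "force" is the grip in N (left out, the last holds). Time passes only in rows, so rows that do not move let the fingers close. It gives the time, the measured TCP pose, the force, the opening and the grip force at its end, in the units of the state.
- ctrl.sense(): the state, without advancing time (a new reading comes with each control period).
- ctrl.get_image(name): name is "scene" or "top" or "wrist"; returns a dict with "image" (480x640x3 uint8, red, green, blue), "fovy" (degrees; the focal length in pixels is half the picture's height over the tangent of half this angle, whatever the lens; pixels are square), "cx", "cy" (the principal point, pixels), "rvec" (rotation vector, rad) and "tvec" (3), from world to camera coordinates, as OpenCV has them. Camera axes: x right, y down, z forward; pixel columns grow to the right and rows downward; lengths in m; the calibration is good to about 2 mm. A picture is of the moment at which its call begins. There is no depth.
- ctrl.sign_off(): hands the job in; it is judged then, once.
Trained networks look in the newest picture that a camera, given by its name, has taken for a name from the list of things; names that differ only in an ending like _2 or _b are one class to them, and where a whole thing is asked for, a point or a joint stands for the part that bears it (a point fixed in the world has none). Each returns a list of dicts, best first, with "confidence" (0 to 1); they miss things now and then, are a little off and sometimes report something else, mostly with a low value. They report only what shows in the picture. A call takes as long as a camera call.
- ctrl.search_frame(camera, query): "rect" ([left, top, width, height] in pixels, round what is visible of it).
The state is a dict: "time_s": time; "joint_pos": joint angles; "joint_vel": joint speeds; "effort": joint torques, N m; "eef_pos": TCP position; "orientation": TCP orientation; "ft_force": force on the tool from outside, world axes, zero at the start; "wrist_torque": the same for the moment, N m; "gripper_width": finger opening in m; "gripper_force": force on a finger pad.
Only numpy, scipy, OpenCV 4.12 (cv2) and the standard library are available. Lean on these libraries where they do the work, as an engineer would, in place of code of your own. Each camera call takes 0.05 s, during which the arm holds its last target. There are 200 camera calls.

### The job

The seedlings need air: raise the glazed lid of the wooden propagator by its front bar and lock its folding stay by pushing the knob at the stay's elbow to the rear, past the straight, as far as it goes, so that the lid stays fully up with nothing holding it. Do not let the lid slam shut, and leave the clay pot, the black pot and the jar standing where they are.

Things in the scene. Friction and masses are not known exactly. Their poses are not given: they have to be found in the camera images.
- propagator: Wooden box with a glazed, wood-framed lid, fixed to the bench: 200 mm deep (its x), 280 mm wide (its y), 100 mm high. Origin: centre of its underside, on the bench. Its x points from the front (bar side, nearer the robot) to the hinge side, y to its left (stay side), z up.
- lid_bar (a point): Middle of the lid's front bar: a round steel bar 12 mm thick and 122 mm long, lying along the propagator's y, held 42 mm in front of the lid's front edge by two 8 mm rods 55 mm either side of the middle. Free space between bar and lid edge 36 mm. With the lid shut it is 108 mm above the bench; it runs on a 242 mm circle about the hinge. Frame turns with the lid (x from bar to hinge).
- lid_hinge (a point): Middle of the lid's hinge line (along the propagator's y), at the top of the far wall: 100 mm behind the propagator's origin, 101 mm above the bench.
- lid (a joint): Lid angle in rad: 0 shut, grows as the bar side rises. The lid weighs about 0.7 kg. Its hinge is stiff: let go above about 1.0 rad it stays for now, lower down it may fall shut. The stay lets it rise to 1.22 rad at most (stay straight); locked it stands at about 1.21 rad.
- stay (a joint): Angle of the elbow of the folding stay, rad: 0 folded (lid shut), 2.48 straight (dead centre), 2.68 the end stop past the straight, where the lid's weight keeps it locked. It grows as the lid is raised: about 1.8 with the lid at 1.1 rad.
- stay_knob (a point): Elbow knob of the stay: black cylinder 18 mm across, axis along the propagator's y. The point is on its axis, 72 mm outside the box's left wall; the knob reaches from the stay 62 mm inward of the point to 23 mm outward of it. Lid shut, it hangs low beside the box; lid raised, the elbow points to the front (bar side). Push it to the rear (propagator's +x). It runs on an 89 mm circle about stay_foot.
- stay_foot (a point): Lower pivot axis of the stay, fixed on the box's left wall: 66 mm above the bench, at the propagator's x = 0; the point has the same y as stay_knob. Two flat steel links, each 89 mm between pivots and 12 mm wide, lie beside the left wall: pivot to elbow, and elbow to the lid's left edge (140 mm from the hinge). Locked, the knob stands about 36 mm behind and 82 mm above this point.
- pot: Clay pot, 84 mm across, 80 mm high, loose, to the right of the propagator. Origin: centre of its underside.
- jar: Amber jar, 66 mm across, 100 mm high, loose, to the left of the propagator. Origin: centre of its underside.
- pot2: Black plastic pot, 100 mm across, 95 mm high, loose, nearer the robot on its left. Origin: centre of its underside.

How it is judged:
On the way, in this order (a step that is already met when the one before it is completed fails the run):
1. the lid is raised past 0.9 rad (value of joint lid above 0.9 rad), for 0.2 s.
2. the stay is past the straight (over 2.55 rad) (value of joint stay above 2.55 rad), for 0.2 s.
At the end, for the whole second after the job is handed in: The lid stands up at more than 1.15 rad, at rest, with the elbow of the stay past the straight (joint stay over 2.55 rad) (value of joint lid above 1.15 rad and value of joint stay above 2.55 rad and velocity of joint lid between -0.1 and 0.1 rad/s); the robot touches nothing.
It fails at once if the lid falls shut faster than 2 rad/s (velocity of joint lid below -2 rad/s).
It fails at once if the clay pot, jar or black pot is shifted more than 30 mm (distance of any of pot, jar, pot2 from where it was at the start of the episode above 0.03 m).
It also fails if it takes over 54 s, if anything falls off the work surface, if the arm or the gripper's body presses on something with over 40 N, if the wrist force passes 120 N, or if a joint passes its speed limit or range.

## Working session

There is one attempt and no reset: what is moved stays moved. The work goes in short steps, Python scripts to look and compute and a tool call to move; the robot and the scene stay as the last step left them, time stands still between calls to the robot, and variables do not carry over. Pictures are saved under pics/ and viewed, at most 10 in all, crops included, and the job is handed in when it is done.

Besides the shell and the picture viewer there is one more tool, called after "Emit:" as name([rows], argument=value, ...), one row to a line, values as JSON. move_arm: Moves the arm, as the interface text tells. Its arguments: {"type":"object","properties":{"plan":{"type":"array"},"force":{"type":"number"}},"required":["plan"]}

```bash
mkdir -p pics; cat > h.py <<'E'
from rig import ctrl
import numpy as np, cv2
def cam(n,save=None):
    d=ctrl.get_image(n); 
    if save: cv2.imwrite('pics/'+save,d['image'][:,:,::-1])
    f=240/np.tan(np.radians(d['fovy'])/2)
    d['K']=np.array([[f,0,d['cx']],[0,f,d['cy']],[0,0,1.]]); d['R']=cv2.Rodrigues(np.array(d['rvec'],float))[0]; d['t']=np.array(d['tvec'],float)
    return d
def atz(d,u,v,z):
    r=d['R'].T@np.linalg.inv(d['K'])@np.array([u,v,1.]); c=-d['R'].T@d['t']
    return c+r*(z-c[2])/r[2]
def proj(d,P):
    q=(d['R']@np.atleast_2d(P).T).T+d['t']; q=q@d['K'].T; return q[:,:2]/q[:,2:]
E
python3 - <<'E'
from h import *
a=cam('scene','s.png');b=cam('top','t.png')
cv2.imwrite('pics/st.png',cv2.resize(np.vstack([a['image'],b['image']])[:,:,::-1],(400,600)))
for c in('scene','top'):
  for q in('propagator','lid_bar','stay_knob','pot','jar','pot2'):
    print(c,q,[(np.round(x['rect']).tolist(),round(x['confidence'],2)) for x in ctrl.search_frame(c,q)[:2]])
for d in(a,b): print(d['fovy'],-d['R'].T@d['t'])
print(ctrl.sense(),ctrl.grip_depth)
E
```

```text
scene propagator [([150.0, 220.0, 164.0, 152.0], 0.65)]
scene lid_bar [([151.0, 217.0, 161.0, 131.0], 0.65)]
scene stay_knob [([284.0, 229.0, 23.0, 15.0], 0.62)]
scene pot [([112.0, 316.0, 51.0, 47.0], 0.91), ([370.0, 150.0, 40.0, 49.0], 0.81)]
scene jar [([355.0, 230.0, 31.0, 44.0], 0.57)]
scene pot2 [([112.0, 316.0, 51.0, 47.0], 0.91), ([370.0, 150.0, 40.0, 49.0], 0.81)]
top propagator [([298.0, 171.0, 175.0, 124.0], 0.97)]
top lid_bar [([329.0, 170.0, 144.0, 123.0], 0.89)]
top stay_knob [([301.0, 231.0, 36.0, 51.0], 0.85)]
top pot [([468.0, 195.0, 45.0, 40.0], 0.89), ([144.0, 279.0, 52.0, 47.0], 0.8)]
top jar []
top pot2 [([468.0, 195.0, 45.0, 40.0], 0.89), ([144.0, 279.0, 52.0, 47.0], 0.8)]
56.829105628036906 [ 1.14526661 -0.26691582  0.84715093]
51.596137922749094 [0.42077012 0.03259396 1.16453935]
{'time_s': 0.7, 'joint_pos': array([ 1.23859835e+00,  3.52960103e-01,  1.63340532e+00, -3.95014108e-05,
        1.15522781e+00, -2.36400940e-03]), 'joint_vel': array([ 0.00125191, -0.00083221,  0.00068415, -0.00013652,  0.00146149,
       -0.00065002]), 'effort': array([ 7.67452293e-04, -5.93600929e+01, -3.34523320e+01,  6.99255802e-02,
        1.57619140e-02, -4.68121652e-05]), 'eef_pos': array([0.20241713, 0.59130566, 0.21460562]), 'orientation': array([ 5.15726104e-01,  3.09893654e+00, -1.03534747e-05]), 'ft_force': array([-0.26207883,  0.9813506 ,  0.03964311]), 'wrist_torque': array([-0.03692587,  0.0008907 , -0.02549283]), 'gripper_force': 0.0, 'gripper_width': 0.09188754229070303} -0.0187
```

View pics/t.png

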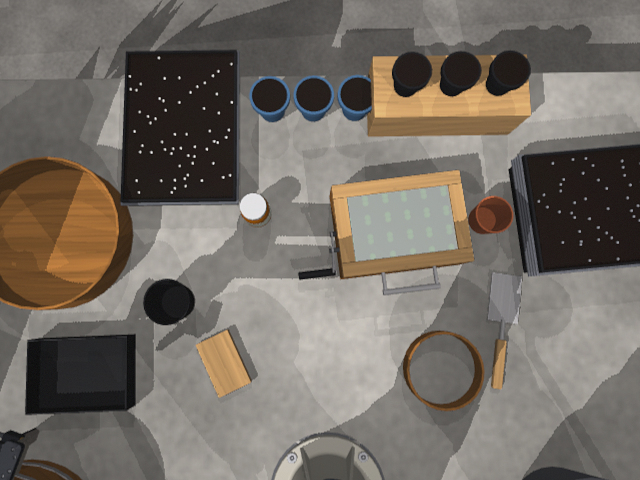

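View pics/s.png

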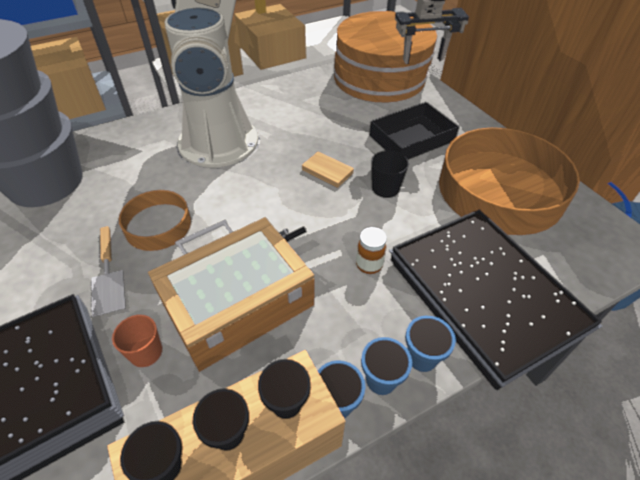

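The top view shows the shut propagator with lid corners at about (332,186), (460,171), (473,260), (342,278), the bar at about (385,292)–(438,287), and the black knob at (300–335,273). The scene view shows the jar at (371,250) and the black pot at (388,173), both clear of the box.

```bash
cat >> h.py <<'E'
from scipy.optimize import least_squares
def W(p,P):
    P=np.atleast_2d(P); c,s=np.cos(p[2]),np.sin(p[2])
    return np.c_[p[0]+c*P[:,0]-s*P[:,1],p[1]+s*P[:,0]+c*P[:,1],P[:,2]]
E
python3 - <<'E'
from h import *
b=cam('top');a=cam('scene')
M=np.array([[.1,.14,.11],[.1,-.14,.11],[-.1,-.14,.11],[-.1,.14,.11],[-.142,.061,.108],[-.142,-.061,.108]])
px=np.array([[332,186],[460,171],[473,260],[342,278],[385,292],[438,288]],float)
r=least_squares(lambda p:(proj(b,W(p,M))-px).ravel(),[.45,0,0],loss='soft_l1')
p=r.x;print(p,r.fun.reshape(-1,2).round(1))
np.save('p.npy',p)
print('bar',W(p,[[-.142,0,.108]]))
for n,(u,v,z) in dict(pot=(490,215,.08),jar=(253,205,.1),pot2=(168,300,.095)).items():
    q=atz(b,u,v,z); d=q[:2]-p[:2];c,s=np.cos(p[2]),np.sin(p[2]);print(n,q,'prop',c*d[0]+s*d[1],-s*d[0]+c*d[1])
im=[]
for d in(b,a):
    I=d['image'][:,:,::-1].copy()
    for q in proj(d,W(p,M)): cv2.circle(I,tuple(int(round(x)) for x in q),2,(0,0,255),-1)
    im.append(I)
cv2.imwrite('pics/o.png',np.vstack([cv2.resize(im[0][150:310,280:520],(450,300)),cv2.resize(im[1][205:385,100:370],(450,300))]))
E
```

```text
[ 0.58375089 -0.16669173  0.10077106] [[-0.5 -0.4]
 [-0.7  0.2]
 [ 0.6  2.3]
 [ 0.8 -0.6]
 [-2.7  0.9]
 [ 1.4 -1.7]]
bar [[ 0.44247127 -0.18097702  0.108     ]]
pot [ 0.60484461 -0.36802548  0.08      ] prop 0.0007324204889417249 -0.20243440358799256
jar [0.63070787 0.15416846 0.1       ] prop 0.07899749307154658 0.3145085328316577
pot2 [0.42754504 0.3364926  0.095     ] prop -0.10479275295914206 0.5163460230970318
```

View pics/o.png

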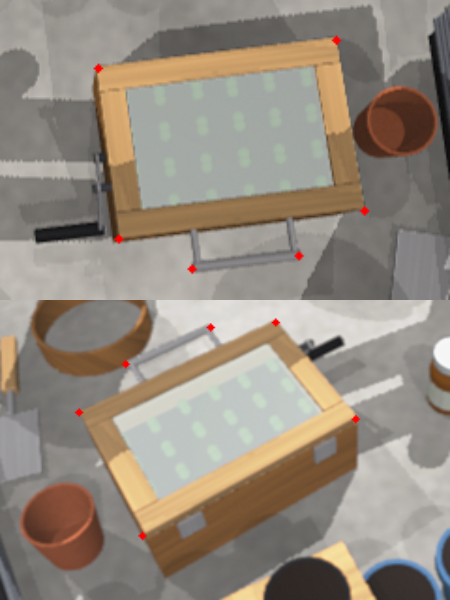

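```bash
cat >> h.py <<'E'
def axes():
    s=ctrl.sense(); return cv2.Rodrigues(np.array(s['orientation'],float))[0],np.array(s['eef_pos'],float)
def go(target,p):
    R,e=axes(); yaw=np.arctan2(R[1,1],R[0,1])
    for k in(0,np.pi):
        print('turn',-((p[2]+k-yaw+np.pi)%(2*np.pi)-np.pi))
    print('R',R.round(3).tolist(),'tool cm',(R.T@(np.array(target)-e)*100).round(2),'TCP',e.round(4))
E
python3 - <<'E'
from h import *
p=np.load('p.npy');p[2]=.108;np.save('p.npy',p)
go([.4425,-.181,.20],p); print(ctrl.sense()['joint_pos'])
E
```

```text
turn 1.1330083375884876
turn -2.008584316001306
R [[-0.946, 0.324, 0.0], [0.324, 0.946, -0.0], [-0.0, 0.0, -1.0]] tool cm [-47.73 -65.29   1.46] TCP [0.2024 0.5913 0.2146]
[ 1.23859726e+00  3.52945615e-01  1.63340956e+00 -1.35313552e-05
  1.15523512e+00 -2.40561655e-03]
```

Emit:
move_arm([
  {"tx": -2.4, "ty": -3.25},
  {"tx": -2.4, "ty": -3.25},
  {"tx": -2.4, "ty": -3.25},
  {"tx": -2.4, "ty": -3.25},
  {"tx": -2.4, "ty": -3.25},
  {"tx": -2.4, "ty": -3.25},
  {"tx": -2.4, "ty": -3.25},
  {"tx": -2.4, "ty": -3.25},
  {"tx": -2.4, "ty": -3.25},
  {"tx": -2.4, "ty": -3.25},
  {"tx": -2.4, "ty": -3.25},
  {"tx": -2.4, "ty": -3.25},
  {"tx": -2.4, "ty": -3.25},
  {"tx": -2.4, "ty": -3.25},
  {"tx": -2.4, "ty": -3.25},
  {"tx": -2.4, "ty": -3.25},
  {"tx": -2.4, "ty": -3.25},
  {"tx": -2.4, "ty": -3.25},
  {"tx": -2.4, "ty": -3.25},
  {"tx": -2.4, "ty": -3.25},
])

```text
validation failed for argument at $.pl...
```

Emit:
move_arm([
  {"turn": 0.142},
  {"turn": 0.142},
  {"turn": 0.142},
  {"turn": 0.142},
  {"turn": 0.142},
  {"turn": 0.142},
  {"turn": 0.142},
  {"turn": 0.142},
  {"turn": 0},
])

```text
validation failed for argument at $.pl...
```

```bash
python3 - <<'E'
from h import *
p=np.load('p.npy')
go([.4425,-.181,.20],p); s=ctrl.sense();print(s['time_s'],s['joint_pos'])
d=cam('wrist','w.png')
for y in(-.061,0,.061): print(proj(d,W(p,[[-.142,y,.108]])))
E
```

```text
turn 1.1330083375884876
turn -2.008584316001306
R [[-0.946, 0.324, 0.0], [0.324, 0.946, -0.0], [-0.0, 0.0, -1.0]] tool cm [-47.73 -65.29   1.46] TCP [0.2024 0.5913 0.2146]
0.8 [ 1.23859726e+00  3.52945615e-01  1.63340956e+00 -1.35313552e-05
  1.15523512e+00 -2.40561655e-03]
[[-334.58140403  687.85313552]]
[[-293.5020385   671.81741837]]
[[-251.04885636  655.24541898]]
```

View pics/w.png

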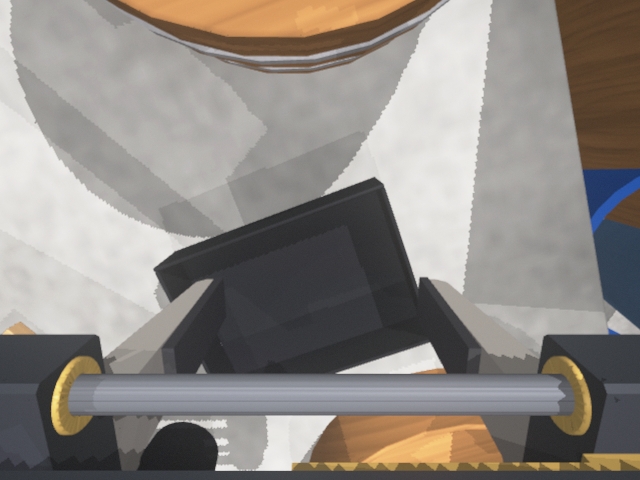

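The move call was refused because the rows need all five keys, so the arm has not moved. The wrist picture still shows the start place.

Emit:
move_arm([
  {"tx": -2.4, "ty": -3.25, "tz": 0, "turn": 0, "hand": 0},
  {"tx": -2.4, "ty": -3.25, "tz": 0, "turn": 0, "hand": 0},
  {"tx": -2.4, "ty": -3.25, "tz": 0, "turn": 0, "hand": 0},
  {"tx": -2.4, "ty": -3.25, "tz": 0, "turn": 0, "hand": 0},
  {"tx": -2.4, "ty": -3.25, "tz": 0, "turn": 0, "hand": 0},
  {"tx": -2.4, "ty": -3.25, "tz": 0, "turn": 0, "hand": 0},
  {"tx": -2.4, "ty": -3.25, "tz": 0, "turn": 0, "hand": 0},
  {"tx": -2.4, "ty": -3.25, "tz": 0, "turn": 0, "hand": 0},
  {"tx": -2.4, "ty": -3.25, "tz": 0, "turn": 0, "hand": 0},
  {"tx": -2.4, "ty": -3.25, "tz": 0, "turn": 0, "hand": 0},
  {"tx": -2.4, "ty": -3.25, "tz": 0, "turn": 0, "hand": 0},
  {"tx": -2.4, "ty": -3.25, "tz": 0, "turn": 0, "hand": 0},
  {"tx": -2.4, "ty": -3.25, "tz": 0, "turn": 0, "hand": 0},
  {"tx": -2.4, "ty": -3.25, "tz": 0, "turn": 0, "hand": 0},
  {"tx": -2.4, "ty": -3.25, "tz": 0, "turn": 0, "hand": 0},
  {"tx": -2.4, "ty": -3.25, "tz": 0, "turn": 0, "hand": 0},
  {"tx": -2.4, "ty": -3.25, "tz": 0, "turn": 0, "hand": 0},
  {"tx": -2.4, "ty": -3.25, "tz": 0, "turn": 0, "hand": 0},
  {"tx": -2.4, "ty": -3.25, "tz": 0, "turn": 0, "hand": 0},
  {"tx": -2.4, "ty": -3.25, "tz": 0, "turn": 0, "hand": 0},
])

```text
time_s: 2.85
eef_pos: [0.4464, -0.181, 0.2148]
orientation: [0.516, 3.098, -0.0]
ft_force: [-0.4, 0.8, -0.2]
gripper_width: 0.092
gripper_force: 0.0
```

Emit:
move_arm([
  {"tx": 0, "ty": 0, "tz": 0, "turn": 0.142, "hand": 0},
  {"tx": 0, "ty": 0, "tz": 0, "turn": 0.142, "hand": 0},
  {"tx": 0, "ty": 0, "tz": 0, "turn": 0.142, "hand": 0},
  {"tx": 0, "ty": 0, "tz": 0, "turn": 0.142, "hand": 0},
  {"tx": 0, "ty": 0, "tz": 0, "turn": 0.142, "hand": 0},
  {"tx": 0, "ty": 0, "tz": 0, "turn": 0.142, "hand": 0},
  {"tx": 0, "ty": 0, "tz": 0, "turn": 0.142, "hand": 0},
  {"tx": 0, "ty": 0, "tz": 0, "turn": 0.139, "hand": 0},
  {"tx": 0, "ty": 0, "tz": 0, "turn": 0, "hand": 0},
])

```text
time_s: 3.75
eef_pos: [0.4461, -0.1791, 0.2147]
orientation: [2.101, 2.336, 0.0]
ft_force: [-0.5, 1.5, -0.7]
gripper_width: 0.0919
gripper_force: 0.0
```

```bash
python3 - <<'E'
from h import *
p=np.load('p.npy')
go([.4425,-.181,.20],p); s=ctrl.sense();print(s['time_s'],s['joint_pos'])
d=cam('wrist','w2.png')
for y in(-.061,0,.061): print(proj(d,W(p,[[-.142,y,.108]])))
E
```

```text
turn -0.00211861512429401
turn 3.139474038465499
R [[-0.106, 0.994, 0.0], [0.994, 0.106, -0.0], [-0.0, 0.0, -1.0]] tool cm [-0.15 -0.38  1.47] TCP [ 0.4461 -0.1791  0.2147]
3.75 [-3.84972619e-01  1.26119821e-01  1.93277242e+00  2.50769422e-05
  1.08239732e+00 -4.90865750e-01]
[[315.52575083 317.88276365]]
[[315.1163189  243.03211103]]
[[314.65860972 159.35561013]]
```

View pics/w2.png

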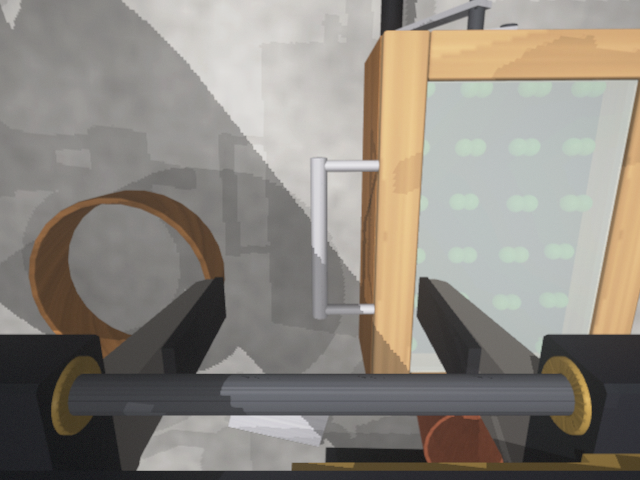

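The bar shows at column 319 over rows 158–317. The prediction was column 315, so it lies about 3.5 mm farther in x, right under the TCP. I'll set the fingers to about 30 mm, lower and grip.

Emit:
move_arm([
  {"tx": 0, "ty": 0, "tz": 1.5, "turn": 0, "hand": 172},
  {"tx": 0, "ty": 0, "tz": 1.5, "turn": 0, "hand": 172},
  {"tx": 0, "ty": 0, "tz": 1, "turn": 0, "hand": 172},
  {"tx": 0, "ty": 0, "tz": 1, "turn": 0, "hand": 172},
  {"tx": 0, "ty": 0, "tz": 0, "turn": 0, "hand": 172},
  {"tx": 0, "ty": 0, "tz": 0, "turn": 0, "hand": 172},
])

```text
time_s: 4.4
eef_pos: [0.4461, -0.1791, 0.1647]
orientation: [-2.097, -2.339, 0.0]
ft_force: [-0.2, -0.0, 0.8]
gripper_width: 0.0457
gripper_force: 0.0
```

Emit:
move_arm([
  {"tx": 0, "ty": 0, "tz": 1.5, "turn": 0, "hand": 172},
  {"tx": 0, "ty": 0, "tz": 1.5, "turn": 0, "hand": 172},
  {"tx": 0, "ty": 0, "tz": 1.5, "turn": 0, "hand": 172},
  {"tx": 0, "ty": 0, "tz": 1, "turn": 0, "hand": 172},
  {"tx": 0, "ty": 0, "tz": 1, "turn": 0, "hand": 172},
  {"tx": 0, "ty": 0, "tz": 1, "turn": 0, "hand": 172},
  {"tx": 0, "ty": 0, "tz": 0, "turn": 0, "hand": 172},
  {"tx": 0, "ty": 0, "tz": 0, "turn": 0, "hand": 172},
])

```text
time_s: 5.2
eef_pos: [0.4461, -0.1791, 0.0896]
orientation: [-2.098, -2.338, 0.0]
ft_force: [0.6, -0.0, -0.2]
gripper_width: 0.03
gripper_force: 0.0
```

Emit:
move_arm([
  {"tx": 0, "ty": 0, "tz": 0, "turn": 0, "hand": 255},
  {"tx": 0, "ty": 0, "tz": 0, "turn": 0, "hand": 255},
  {"tx": 0, "ty": 0, "tz": 0, "turn": 0, "hand": 255},
  {"tx": 0, "ty": 0, "tz": 0, "turn": 0, "hand": 255},
  {"tx": 0, "ty": 0, "tz": 0, "turn": 0, "hand": 255},
], force=25)

```text
time_s: 5.7
eef_pos: [0.4447, -0.1793, 0.0898]
orientation: [-2.097, -2.337, 0.003]
ft_force: [-5.9, -2.7, 6.0]
gripper_width: 0.0111
gripper_force: 25.0
```

```bash
python3 -c "
import numpy as np
t=np.linspace(0,1.16,25)+.029
for a,b in zip(-24.2*np.diff(np.cos(t)),-24.2*np.diff(np.sin(t))):print(round(a,2),round(b,2))"
```

```text
0.06 -1.17
0.12 -1.16
0.17 -1.16
0.23 -1.15
0.29 -1.13
0.34 -1.12
0.39 -1.1
0.45 -1.08
0.5 -1.06
0.55 -1.03
0.6 -1.01
0.65 -0.98
0.69 -0.94
0.74 -0.91
0.78 -0.87
0.82 -0.83
0.86 -0.79
0.9 -0.75
0.93 -0.71
0.97 -0.66
1.0 -0.61
1.02 -0.56
1.05 -0.51
1.07 -0.46
```

Emit:
move_arm([
  {"tx": 0, "ty": 0.06, "tz": -1.17, "turn": 0, "hand": 255},
  {"tx": 0, "ty": 0.12, "tz": -1.16, "turn": 0, "hand": 255},
  {"tx": 0, "ty": 0.17, "tz": -1.16, "turn": 0, "hand": 255},
  {"tx": 0, "ty": 0.23, "tz": -1.15, "turn": 0, "hand": 255},
  {"tx": 0, "ty": 0.29, "tz": -1.13, "turn": 0, "hand": 255},
  {"tx": 0, "ty": 0.34, "tz": -1.12, "turn": 0, "hand": 255},
  {"tx": 0, "ty": 0.39, "tz": -1.1, "turn": 0, "hand": 255},
  {"tx": 0, "ty": 0.45, "tz": -1.08, "turn": 0, "hand": 255},
])

```text
time_s: 6.5
eef_pos: [0.4642, -0.1771, 0.1807]
orientation: [-2.096, -2.336, 0.005]
ft_force: [-7.2, -5.1, -4.4]
gripper_width: 0.0113
gripper_force: 25.0
```

Grip holds and forces are low. On with the arc.

Emit:
move_arm([
  {"tx": 0, "ty": 0.5, "tz": -1.06, "turn": 0, "hand": 255},
  {"tx": 0, "ty": 0.55, "tz": -1.03, "turn": 0, "hand": 255},
  {"tx": 0, "ty": 0.6, "tz": -1.01, "turn": 0, "hand": 255},
  {"tx": 0, "ty": 0.65, "tz": -0.98, "turn": 0, "hand": 255},
  {"tx": 0, "ty": 0.69, "tz": -0.94, "turn": 0, "hand": 255},
  {"tx": 0, "ty": 0.74, "tz": -0.91, "turn": 0, "hand": 255},
  {"tx": 0, "ty": 0.78, "tz": -0.87, "turn": 0, "hand": 255},
  {"tx": 0, "ty": 0.82, "tz": -0.83, "turn": 0, "hand": 255},
])

```text
time_s: 7.3
eef_pos: [0.5146, -0.1715, 0.2576]
orientation: [-2.093, -2.333, 0.011]
ft_force: [-21.5, -2.9, 13.8]
gripper_width: 0.0113
gripper_force: 25.0
```

Emit:
move_arm([
  {"tx": 0, "ty": 0.86, "tz": -0.79, "turn": 0, "hand": 255},
  {"tx": 0, "ty": 0.9, "tz": -0.75, "turn": 0, "hand": 255},
  {"tx": 0, "ty": 0.93, "tz": -0.71, "turn": 0, "hand": 255},
  {"tx": 0, "ty": 0.97, "tz": -0.66, "turn": 0, "hand": 255},
  {"tx": 0, "ty": 1.0, "tz": -0.61, "turn": 0, "hand": 255},
  {"tx": 0, "ty": 1.02, "tz": -0.56, "turn": 0, "hand": 255},
  {"tx": 0, "ty": 1.05, "tz": -0.51, "turn": 0, "hand": 255},
  {"tx": 0, "ty": 0, "tz": 0, "turn": 0, "hand": 255},
])

```text
time_s: 8.1
eef_pos: [0.5866, -0.1637, 0.3065]
orientation: [2.097, 2.337, 0.001]
ft_force: [-9.2, 1.5, 19.2]
gripper_width: 0.0115
gripper_force: 25.0
```

```bash
python3 - <<'E'
from h import *
a=cam('scene','s2.png');b=cam('top','t2.png')
A=a['image'][20:320,100:500];B=b['image'][100:320,250:500]
cv2.imwrite('pics/o2.png',np.vstack([cv2.resize(A,(400,300)),cv2.resize(B,(400,300))])[:,:,::-1])
p=np.load('p.npy');print(axes()[1], W(p,[[.1,0,.101]]))
E
```

```text
[ 0.58649375 -0.16370659  0.30651158] [[ 0.68316825 -0.15591272  0.101     ]]
```

View pics/o2.png

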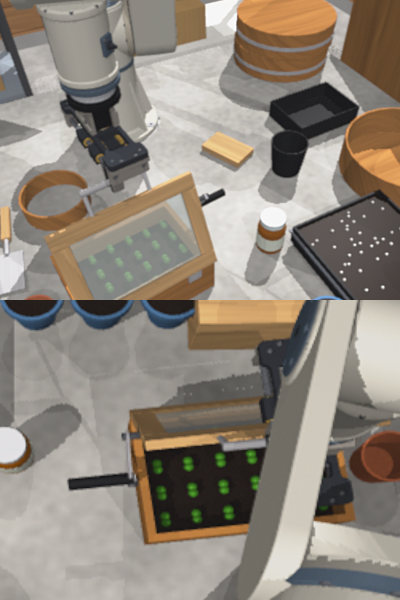

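The lid is up at about 1.12 rad. The knob lies at about (292–332, 234) in the full top image. Now I'll let go and rise.

Emit:
move_arm([
  {"tx": 0, "ty": 0, "tz": 0, "turn": 0, "hand": 190},
  {"tx": 0, "ty": 0, "tz": 0, "turn": 0, "hand": 172},
  {"tx": 0, "ty": 0, "tz": 0, "turn": 0, "hand": 172},
  {"tx": 0, "ty": 0, "tz": -1, "turn": 0, "hand": 172},
  {"tx": 0, "ty": 0, "tz": -2, "turn": 0, "hand": 172},
  {"tx": 0, "ty": 0, "tz": -2, "turn": 0, "hand": 172},
  {"tx": 0, "ty": 0, "tz": -1, "turn": 0, "hand": 255},
  {"tx": 0, "ty": 0, "tz": 0, "turn": 0, "hand": 255},
])

```text
time_s: 9.0
eef_pos: [0.587, -0.164, 0.3643]
orientation: [2.097, 2.336, 0.002]
ft_force: [-0.0, -0.1, 0.2]
gripper_width: 0.0159
gripper_force: 0.0
```

```bash
python3 - <<'E'
from h import *
p=np.load('p.npy'); p[0]+=.003; np.save('p.npy',p)
b=cam('top','t3.png')
kn=[r for r in ctrl.search_frame('top','stay_knob')]
print([(np.round(r['rect'],1),r['confidence']) for r in kn[:2]])
for th in(1.0,1.08,1.12,1.16):
  t=th+.04; A=np.array([.1-.14*np.cos(t),.101+.14*np.sin(t)]);F=np.array([0,.066]);v=A-F;D=np.linalg.norm(v)
  K=(A+F)/2+np.sqrt(.089**2-D*D/4)*np.array([-v[1],v[0]])/D
  print(th,K,proj(b,W(p,[[K[0],.235,K[1]],[K[0],.15,K[1]]])).round(1).tolist())
go(W(p,[[-.06,.212,.37]])[0],p)
cv2.imwrite('pics/k.png',cv2.resize(b['image'][190:270,270:370],(500,400))[:,:,::-1])
E
```

```text
[(array([294.1, 205.1,  43. ,  34.2]), 0.73)]
1.0 [-0.02530751  0.15132602] [[293.9, 244.8], [335.0, 239.8]]
1.08 [-0.0121295   0.15416958] [[293.1, 238.3], [334.2, 233.3]]
1.12 [-0.00463857  0.15487904] [[292.7, 234.7], [333.8, 229.7]]
1.16 [0.00390644 0.15491423] [[292.2, 230.6], [333.2, 225.6]]
turn 2.8866387554948858e-05
turn -3.141563787202238
R [[-0.108, 0.994, -0.0], [0.994, 0.108, 0.0], [0.0, -0.0, -1.0]] tool cm [20.91 -5.97 -0.79] TCP [ 0.5861 -0.1638  0.362 ]
```

View pics/k.png

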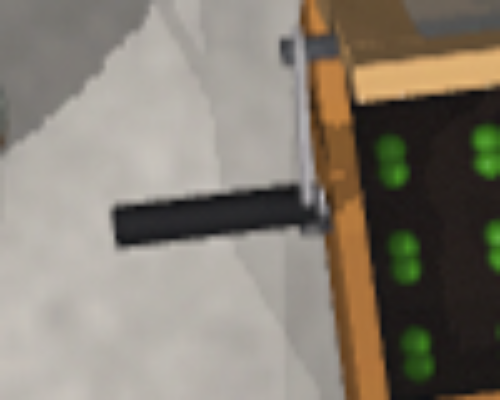

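The knob's axis runs from (293,235) to (330,231), matching the prediction for a lid at about 1.12 rad.

Emit:
move_arm([
  {"tx": 1, "ty": -2, "tz": 0, "turn": 0, "hand": 255},
  {"tx": 2, "ty": -2, "tz": 0, "turn": 0, "hand": 255},
  {"tx": 3, "ty": -2, "tz": 0, "turn": 0, "hand": 255},
  {"tx": 3, "ty": 0, "tz": 0, "turn": 0, "hand": 255},
  {"tx": 3, "ty": 0, "tz": 0, "turn": 0, "hand": 255},
  {"tx": 3, "ty": 0, "tz": 0, "turn": 0, "hand": 255},
  {"tx": 3, "ty": 0, "tz": 0, "turn": 0, "hand": 255},
  {"tx": 2.9, "ty": 0, "tz": 1, "turn": 0, "hand": 255},
  {"tx": 0, "ty": 0, "tz": 2.7, "turn": 0, "hand": 255},
  {"tx": 0, "ty": 0, "tz": 3, "turn": 0, "hand": 255},
  {"tx": 0, "ty": 0, "tz": 3, "turn": 0, "hand": 255},
  {"tx": 0, "ty": 0, "tz": 3, "turn": 0, "hand": 255},
  {"tx": 0, "ty": 0, "tz": 3, "turn": 0, "hand": 255},
  {"tx": 0, "ty": 0, "tz": 3, "turn": 0, "hand": 255},
  {"tx": 0, "ty": 0, "tz": 3, "turn": 0, "hand": 255},
  {"tx": 0, "ty": 0, "tz": 2, "turn": 0, "hand": 255},
  {"tx": 0, "ty": 0, "tz": 0, "turn": 0, "hand": 255},
])

```text
time_s: 10.8
eef_pos: [0.5012, 0.0372, 0.1222]
orientation: [-2.095, -2.335, 0.008]
ft_force: [-0.3, -0.2, 0.1]
gripper_width: 0.0004
gripper_force: 0.0
```

```bash
python3 - <<'E'
from h import *
p=np.load('p.npy');go(W(p,[[-.06,.212,.125]])[0],p)
b=cam('top'); cv2.imwrite('pics/k2.png',cv2.resize(b['image'][150:310,250:450],(500,400))[:,:,::-1])
E
```

```text
turn 7.2643238340219796e-06
turn -3.141585389265959
R [[-0.108, 0.994, -0.007], [0.994, 0.108, -0.0], [0.0, -0.007, -1.0]] tool cm [ 0.01  0.31 -0.29] TCP [0.5012 0.0372 0.1222]
```

View pics/k2.png

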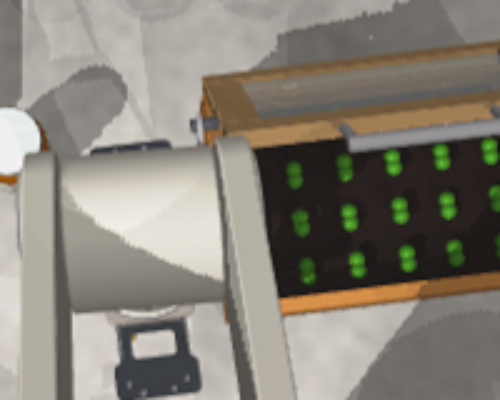

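The lid still stands up and the arm is in front of the knob (the knob itself is hidden under the forearm). I'll push to the rear.

Emit:
move_arm([
  {"tx": 0, "ty": 1, "tz": 0, "turn": 0, "hand": 255},
  {"tx": 0, "ty": 1, "tz": 0, "turn": 0, "hand": 255},
  {"tx": 0, "ty": 0.5, "tz": 0, "turn": 0, "hand": 255},
  {"tx": 0, "ty": 0.5, "tz": 0, "turn": 0, "hand": 255},
  {"tx": 0, "ty": 0.5, "tz": 0, "turn": 0, "hand": 255},
  {"tx": 0, "ty": 0.5, "tz": 0, "turn": 0, "hand": 255},
  {"tx": 0, "ty": 0.5, "tz": 0, "turn": 0, "hand": 255},
  {"tx": 0, "ty": 0, "tz": 0, "turn": 0, "hand": 255},
])

```text
time_s: 11.65
eef_pos: [0.5498, 0.0424, 0.1255]
orientation: [2.098, 2.338, 0.001]
ft_force: [-0.3, -0.4, -0.1]
gripper_width: 0.0004
gripper_force: 0.0
```

Emit:
move_arm([
  {"tx": 0, "ty": 0.4, "tz": 0, "turn": 0, "hand": 255},
  {"tx": 0, "ty": 0.4, "tz": 0, "turn": 0, "hand": 255},
  {"tx": 0, "ty": 0.4, "tz": 0, "turn": 0, "hand": 255},
  {"tx": 0, "ty": 0.4, "tz": 0, "turn": 0, "hand": 255},
  {"tx": 0, "ty": 0, "tz": 0, "turn": 0, "hand": 255},
])

```text
time_s: 12.15
eef_pos: [0.5659, 0.0441, 0.1256]
orientation: [2.098, 2.337, 0.001]
ft_force: [-0.1, 0.4, 0.2]
gripper_width: 0.0003
gripper_force: 0.0
```

```bash
python3 - <<'E'
from h import *
p=np.load('p.npy');b=cam('scene')
cv2.imwrite('pics/k3.png',cv2.resize(b['image'][130:290,220:420],(750,600))[:,:,::-1])
print(proj(b,W(p,[[.036,.235,.148],[.036,.15,.148],[-.005,.235,.155],[-.005,.15,.155]])).round(1).tolist())
E
```

```text
[[333.9, 226.2], [300.5, 243.1], [323.0, 212.5], [289.9, 228.7]]
```

View pics/k3.png

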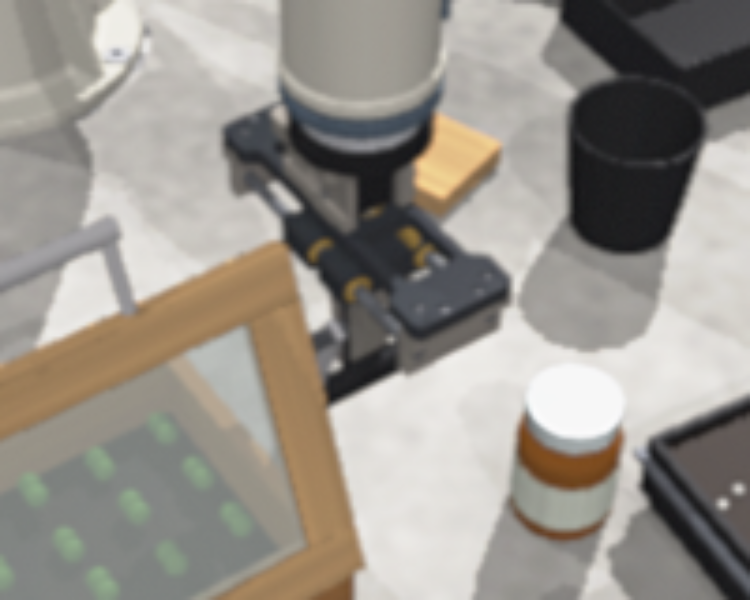

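The picture shows the knob at about (308–327, 233–223), roughly two-thirds of the way and not yet at the stop. I'll keep pushing.

Emit:
move_arm([
  {"tx": 0, "ty": 0.4, "tz": 0, "turn": 0, "hand": 255},
  {"tx": 0, "ty": 0.3, "tz": 0, "turn": 0, "hand": 255},
  {"tx": 0, "ty": 0.3, "tz": 0, "turn": 0, "hand": 255},
])

```text
time_s: 12.5
eef_pos: [0.5747, 0.0451, 0.1254]
orientation: [-2.098, -2.338, 0.001]
ft_force: [-1.8, -0.8, -1.3]
gripper_width: 0.0008
gripper_force: 0.9
```

Emit:
move_arm([
  {"tx": 0, "ty": 0.3, "tz": 0, "turn": 0, "hand": 255},
  {"tx": 0, "ty": 0.3, "tz": 0, "turn": 0, "hand": 255},
])

```text
time_s: 12.7
eef_pos: [0.5768, 0.0454, 0.125]
orientation: [-2.094, -2.334, 0.01]
ft_force: [-23.0, -1.5, 16.8]
gripper_width: 0.0004
gripper_force: 12.4
```

Emit:
move_arm([
  {"tx": 0, "ty": 0.2, "tz": 0, "turn": 0, "hand": 255},
  {"tx": 0, "ty": 0, "tz": 0, "turn": 0, "hand": 255},
  {"tx": 0, "ty": 0, "tz": 0, "turn": 0, "hand": 255},
  {"tx": 0, "ty": 0, "tz": 0, "turn": 0, "hand": 255},
])

```text
time_s: 13.1
eef_pos: [0.5768, 0.0454, 0.125]
orientation: [-2.093, -2.332, 0.014]
ft_force: [-22.6, -2.0, 18.0]
gripper_width: 0.0005
gripper_force: 12.5
```

It has stalled on the end stop at 23 N. I'll back off to the front and up, then check.

Emit:
move_arm([
  {"tx": 0, "ty": -1, "tz": 0, "turn": 0, "hand": 255},
  {"tx": 0, "ty": -2, "tz": 0, "turn": 0, "hand": 255},
  {"tx": 0, "ty": -3, "tz": 0, "turn": 0, "hand": 255},
  {"tx": 0, "ty": -3, "tz": 0, "turn": 0, "hand": 255},
  {"tx": 0, "ty": -3, "tz": 0, "turn": 0, "hand": 255},
  {"tx": 0, "ty": -3, "tz": -2, "turn": 0, "hand": 255},
  {"tx": 0, "ty": -2, "tz": -3, "turn": 0, "hand": 255},
  {"tx": 0, "ty": 0, "tz": -3, "turn": 0, "hand": 255},
  {"tx": 0, "ty": 0, "tz": 0, "turn": 0, "hand": 255},
])

```text
time_s: 14.0
eef_pos: [0.4163, 0.0278, 0.2093]
orientation: [2.095, 2.334, 0.009]
ft_force: [0.7, 0.3, -1.0]
gripper_width: 0.0007
gripper_force: 0.0
```

```bash
python3 - <<'E'
from h import *
p=np.load('p.npy');b=cam('scene');t=cam('top')
cv2.imwrite('pics/k4.png',np.hstack([cv2.resize(d['image'][y:y+120,x:x+80],(400,600)) for d,y,x in((b,170,270),(t,160,280))])[:,:,::-1])
L=[[.036,.235,.148],[.036,.15,.148]]
print(proj(b,W(p,L)).round(1).tolist(),proj(t,W(p,L)).round(1).tolist())
E
```

```text
[[333.9, 226.2], [300.5, 243.1]] [[290.5, 215.9], [331.1, 211.0]]
```

View pics/k4.png

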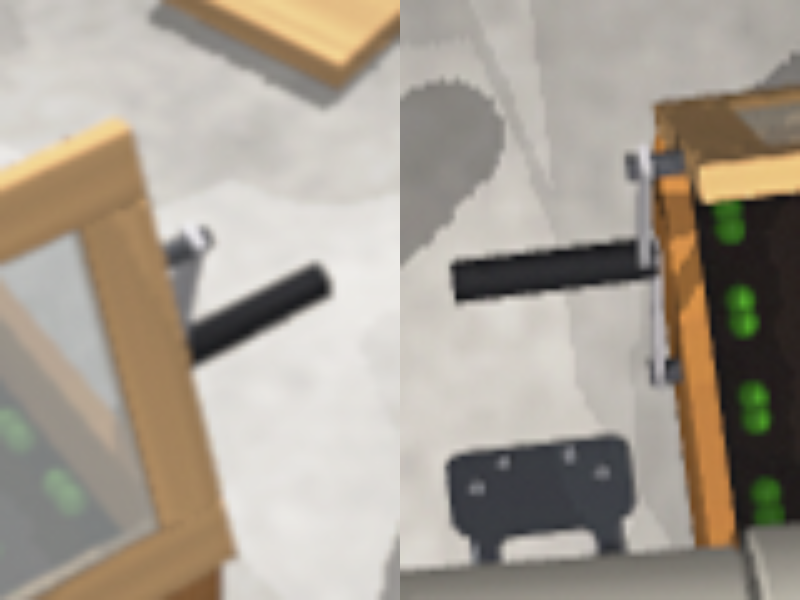

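The knob's outer end is at (334,226) in the scene view and (291,216) in the top view. Both match the locked position I predicted.

```bash
python3 -c "
from rig import ctrl
print(ctrl.sense()['ft_force'],ctrl.sign_off())"
```

```text
the job is handed in; nothing more can be done
[-0.44841536 -0.06388436  0.72108803] None
```

The lid is up with its stay locked past the straight, the pots and jar were never approached, and the job is handed in with the arm clear; sign-off gave no verdict.

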